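# Free the flux-seized clamp knob of a board holder

## Robot

A 6-joint arm with a two-finger parallel gripper is mounted at the origin on the work surface. World frame = base frame: x ahead of the robot, y to its left, z up, the work surface at z = 0. Lengths are in m, angles in rad, forces in N, time in s.
With the tool pointing down it reaches from about 0.375 to 0.925 m from the base axis. Payload 5.7 kg.
Tool frame: the origin (TCP) lies at the very end of the fingers, on their centre line; the grasp point (between the pads) lies 19 mm behind it (grasp_offset is the distance from the TCP to the grasp point, in m); z points along the fingers, y is the line along which they close (so a half turn about z gives the same grasp; the last joint's range is limited). The gripper opens to 85 mm and grips with 20 to 120 N. Pads are 22 mm wide; open, the fingers measure 114 mm over their backs; the gripper's body (76 mm by 85 mm) begins 54 mm behind the grasp point. The pads swing forward as they close: fully open they stand 13 mm farther back than shut.
Start: joints at [1.205, 0.359, 1.51, -0, 1.272, -0.115], TCP at [0.149, 0.581, 0.231] pointing down, gripper open.
Joint ranges: [-2.97, 2.97], [-1.01, 2.36], [0.21, 2.38], [-0.96, 4.11], [0.2, 2.71], [-2.98, 2.98]. Speed limits (rad/s): [2.39, 2.39, 3.14, 3.14, 3.14, 3.14].

## Interface

Orientations are given as a unit quaternion [w, x, y, z].
In Python, from workcell import * gives the robot as it stands.
- The arm moves only by the shell command python3 -m pendant 'ROWS' [FORCE]. ROWS is JSON, a list of rows, each an object of numbers: "claw": the closure, from -1 (fully open) to 1 (shut); "x", "y", "z": the shift along the tool's x, y, z in m; "twist": the turn about the tool's z in rad. A call has 1 to 5 rows; each row shifts and turns the commanded pose from where the row before left it, along the tool's axes as they then stand; what a row does not reach is not made up. A row lasts 1/8 s, in which the tool goes at most 62.5 mm and 10.7 degrees, less where a joint would pass 70% of its speed; a pose out of reach is approached as far as the arm can. A call with a gripper value outside its range is refused whole. The fingers move at their own pace and stop on an object; FORCE is the grip in N (left out, the last holds). Time passes only in rows, so rows that do not move let the fingers close. It gives the time, the measured TCP pose, the force, the opening and the grip force at its end, in the units of the state.
- get_obs(): the state, without advancing time (a new reading comes with each control period).
- grab_frame(name): name is "scene" or "top"; returns a dict with "frame" (384x512x3 uint8, blue, green, red), "camera_matrix" (3x3 intrinsics, pixels), "distortion" ([k1, k2, p1, p2, k3] as OpenCV has them; the pictures are not rectified), "cam_to_world" (4x4, takes a point from camera to world coordinates). Camera axes: x right, y up, looking along -z (the intrinsics and any distortion apply to the point x, -y, -z); pixel columns grow to the right and rows downward; lengths in m; the calibration is good to about 2 mm. A picture is of the moment at which its call begins. There is no depth.
- close_job(): hands the job in; it is judged then, once.
Trained networks look in a picture, given as the dict that the camera call returned (one of the last four; its "shot" number tells which), for a name from the list of things; names that differ only in an ending like _2 or _b are one class to them, and where a whole thing is asked for, a point or a joint stands for the part that bears it (a point fixed in the world has none). Each returns a list of dicts, best first, with "score" (0 to 1); they miss things now and then, are a little off and sometimes report something else, mostly with a low value. They report only what shows in the picture. A call takes as long as a camera call.
- spot_in(picture, label): "location" ([column, row] as shares, 0 to 1, of the picture: columns of its width, rows of its height, amid what is visible of it).
- place_of(picture, label): "location" ([column, row] as shares, 0 to 1, of the picture: columns of its width, rows of its height: a listed point, or the origin of a listed thing).
The state is a dict: "time": time; "joint_pos": joint angles; "dq": joint speeds; "effort": joint torques, N m; "eef_pos": TCP position; "tcp_rot": TCP orientation; "force": force on the tool from outside, world axes, zero at the start; "wrist_torque": the same for the moment, N m; "gripper_width": opening from 0.0 (shut) to 1.0 (fully open); "gripper_force": force on a finger pad.
Only numpy, scipy, OpenCV 4.12 (cv2) and the standard library are available. Lean on these libraries where they do the work, as an engineer would, in place of code of your own. Each camera call takes 0.05 s, during which the arm holds its last target. There are 200 camera calls.

## Task

The brass wing knob on the holder with the green circuit board is seized with dried brown flux: rock it back and forth in small arcs until it breaks free, then turn it anticlockwise (seen from above) as far as it goes, so that the clamp opens, and let go of it. Leave the spare holder's clean silver knob as it is and don't disturb the jar of screws.

Things in the scene. Friction and masses are not known exactly. Their poses are not given: they have to be found in the camera images.
- seized_knob (a joint): Angle of the brass knob (rad), + anticlockwise from above; starts within 0.08 of 0, stiff (0.15 N m). Seized, it is blocked at 0.34 either way. A swing past 0.15 to the other side than the last one cracks the flux a little; repeats to one side do nothing. Swing in turn to about +0.28 and -0.28; after 5 or 6 swings it comes free, on a + swing, and then turns past 0.34 to its open stop at 1.10.
- seized_grip (a point): Grip point of the brass brown-crusted wing knob, on its axis, 62 mm up. x along the wing (white mark on its -x half), z up. Wing: upright bar 46 long, 12 thick, top 77 up, on a 38 dia. foot (top 38 up). Fixed dark holder: 30 high, 76 wide, from x -40 to +160 at knob angle 0, jaws and green board up to 45 high from x 75. When open, the mark points to a green dot on the holder, 34 from the axis.
- clean_wing (a point): White-marked (-x) end of the clean silver knob's wing, not to be turned: 21 mm from that knob's axis (which lies along its +x), 62 mm above the table. The spare holder has the same sizes as the first but no board. Which holder stands left and which right varies, and so does their yaw, up to 26 degrees.
- jar: White jar of screws with a blue lid, 44 mm in diameter, 55 mm tall, 120 g, standing loose between the two holders; origin at the centre of its underside.

How it is judged:
By the outcome, as a careful person would: the job done as asked, in the order asked, and still so for the second after the job is handed in, with the robot touching nothing.
It also fails if it takes over 38 s, if anything falls off the work surface, if the arm or the gripper's body presses on something with over 40 N, if the wrist force passes 120 N, or if a joint passes its speed limit or range.

## Working session

There is one attempt and no reset: what is moved stays moved. The work goes in short steps, Python scripts to look and compute and a shell command to move; the robot and the scene stay as the last step left them, time stands still between calls to the robot, and variables do not carry over. Pictures are saved under pics/ and viewed, at most 10 in all, crops included, and the job is handed in when it is done.

```bash
mkdir -p pics; cat > h.py <<'E'
from workcell import *
import cv2, numpy as np
def ray(p,uv):
    h,w=p["frame"].shape[:2]
    K=np.array(p["camera_matrix"],float);d=np.array(p["distortion"],float)
    n=cv2.undistortPoints(np.array([[[uv[0]*w,uv[1]*h]]],float),K,d)[0,0]
    T=np.array(p["cam_to_world"]);v=T[:3,:3]@np.array([n[0],-n[1],-1.]);return T[:3,3],v
def at(p,uv,z):
    o,v=ray(p,uv);return (o+v*(z-o[2])/v[2])
def proj(p,X):
    T=np.linalg.inv(np.array(p["cam_to_world"]));c=T[:3,:3]@np.array(X)+T[:3,3]
    return cv2.projectPoints(np.array([[c[0],-c[1],-c[2]]]),np.zeros(3),np.zeros(3),np.array(p["camera_matrix"],float),np.array(p["distortion"],float))[0][0,0]
E
python3 - <<'E'
from h import *
o=get_obs();print({k:np.round(v,3).tolist() for k,v in o.items()})
for n in("scene","top"):
    p=grab_frame(n);cv2.imwrite(f"pics/{n}0.png",p["frame"])
    print(n,np.round(p["cam_to_world"],2).tolist())
    for l,z in(("seized_grip",.062),("clean_wing",.062),("jar",0)):
        for r in place_of(p,l)[:2]:
            print(l,round(r["score"],2),np.round(np.array(r["location"])*[512,384],1),np.round(at(p,r["location"],z),4))
E
```

```text
{'time': 0.0, 'joint_pos': [1.205, 0.36, 1.511, 0.0, 1.273, -0.115], 'dq': [-0.002, -0.0, -0.001, 0.002, -0.0, 0.001], 'effort': [0.001, -52.759, -27.863, -0.0, 0.013, -0.0], 'eef_pos': [0.149, 0.581, 0.23], 'tcp_rot': [-0.0, 0.125, 0.992, -0.001], 'force': [0.74, 0.179, -0.148], 'wrist_torque': [0.018, -0.003, -0.019], 'gripper_force': 0.0, 'gripper_width': 1.002}
scene [[0.52, -0.73, 0.44, 0.81], [0.85, 0.44, -0.28, -0.19], [0.01, 0.52, 0.85, 0.67], [0.0, 0.0, 0.0, 1.0]]
seized_grip 0.66 [353.9 166.4] [0.5553 0.2253 0.062 ]
clean_wing 0.59 [180.7 230.7] [ 0.499  -0.1602  0.062 ]
jar 0.9 [238.1 196.2] [ 0.4575 -0.0103  0.    ]
top [[0.02, 0.99, -0.12, 0.42], [-1.0, 0.02, 0.0, -0.01], [0.01, 0.12, 0.99, 0.7], [0.0, 0.0, 0.0, 1.0]]
seized_grip 0.56 [120.4 160.4] [0.5487 0.2197 0.062 ]
jar 0.85 [255.6 220.8] [ 0.4553 -0.0094  0.    ]
```

```bash
python3 - <<'E'
import cv2
a=cv2.imread("pics/top0.png");b=cv2.imread("pics/scene0.png")
c=cv2.resize(a[110:210,60:190],(780,600),interpolation=cv2.INTER_CUBIC);cv2.imwrite("pics/c0.png",c)
E
```

```text
(no output)
```

View pics/top0.png

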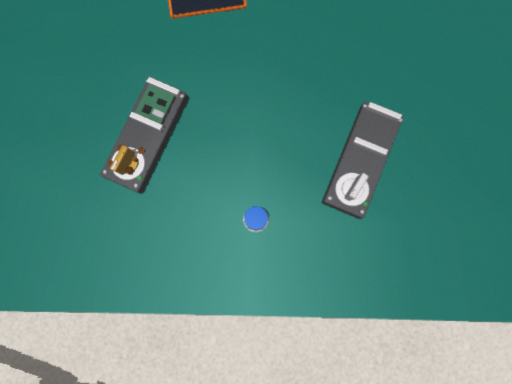

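View pics/scene0.png

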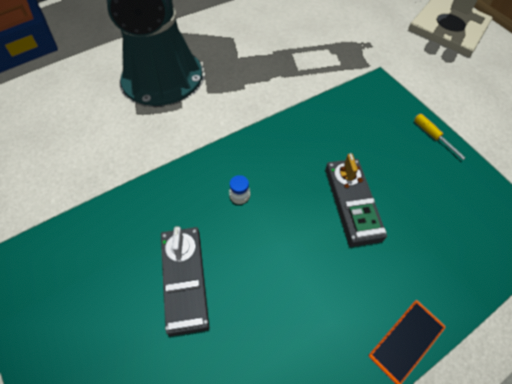

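View pics/c0.png

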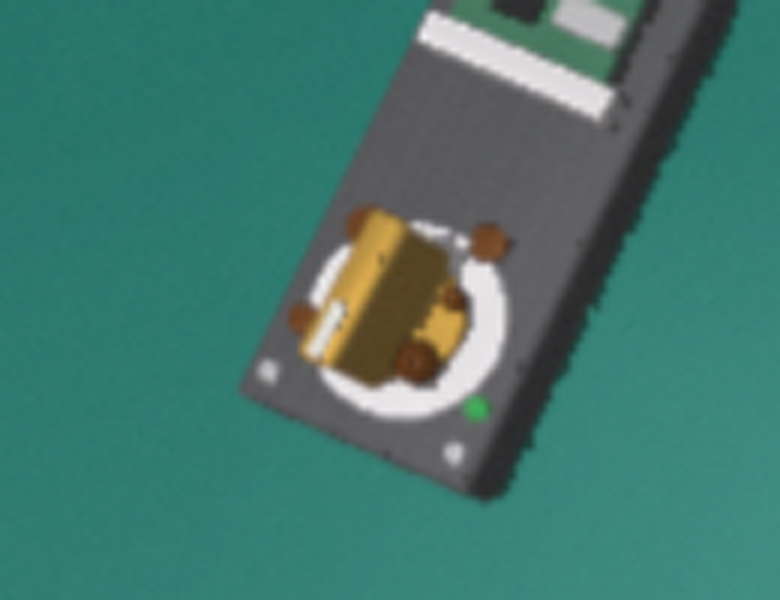

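The brass knob with the green board is on the left: knob at about (126,160) in the top picture, white mark towards the robot, clean knob at (355,187), jar at (256,218). The crop shows the wing top's corners at (372,208), (408,228), (335,375) and (302,350), and the green dot at (477,408).

```bash
python3 - <<'E'
from h import *
from scipy.spatial.transform import Rotation as R
p=grab_frame("top");q=grab_frame("scene")
f=lambda u,v,z:at(p,((60+u/6)/512,(110+v/6)/384),z)[:2]
a,b,c,d=f(372,208,.077),f(408,228,.077),f(335,375,.077),f(302,350,.077)
print("wing ctr",(a+b+c+d)/4,"len",np.linalg.norm(a-d),np.linalg.norm(b-c),"w",np.linalg.norm(a-b))
for s in (a-d,b-c):print("yaw",np.degrees(np.arctan2(s[1],s[0])))
C=f(405,320,.031);g=f(477,408,.031)
print("ring",C,"dot",g,np.linalg.norm(g-C),np.degrees(np.arctan2(*(g-C)[::-1])))
e=f(425,15,.045)-f(610,110,.045);print("jaw dir",np.degrees(np.arctan2(e[1],e[0]))-90)
for x,n in((p,"top"),(q,"scene")):
  for l,z in(("seized_grip",.062),("clean_wing",.062)):
    for r in place_of(x,l)[:2]:print(n,l,r["score"],at(x,r["location"],z))
M=R.from_quat(get_obs()["tcp_rot"],scalar_first=True).as_matrix();print(M.round(3))
E
```

```text
wing ctr [0.54913078 0.21664014] len 0.04321736795758188 0.044741176178574836 w 0.011504060122794075
yaw -22.25354186133893
yaw -22.543260717284475
ring [0.54979465 0.21824932] dot [0.52420631 0.19566686] 0.03412815599716712 -138.57065190992716
jaw dir -26.092562697496987
top seized_grip 0.63 [0.5560382  0.21938665 0.062     ]
top clean_wing 0.88 [ 0.49231156 -0.16750429  0.062     ]
scene seized_grip 0.53 [0.55107563 0.22110842 0.062     ]
scene clean_wing 0.56 [ 0.49490893 -0.16117477  0.062     ]
[[-0.969  0.248 -0.   ]
 [ 0.248  0.969 -0.   ]
 [ 0.    -0.    -1.   ]]
```

```bash
python3 -m pendant '[{"x":-0.048,"y":-0.025},{"x":-0.048,"y":-0.025},{"x":-0.048,"y":-0.025},{"x":-0.048,"y":-0.025},{"x":-0.048,"y":-0.025}]' 40
python3 -m pendant '[{"x":-0.048,"y":-0.025},{"x":-0.048,"y":-0.025},{"x":-0.048,"y":-0.025},{"x":-0.040,"y":-0.02},{"twist":0.14}]'
cat > off.py <<'E'
from h import *
from scipy.spatial.transform import Rotation as R
import sys
o=get_obs();M=R.from_quat(o["tcp_rot"],scalar_first=True).as_matrix()
print("t",o["time"],"tool-frame shift",(M.T@(np.array([.5500,.218,float(sys.argv[1])])-o["eef_pos"])).round(4),"y angle",np.degrees(np.arctan2(M[1,1],M[0,1])).round(2),"j",np.round(o["joint_pos"],2),"F",np.round(o["force"],1),"T",np.round(o["wrist_torque"],2))
E
python3 off.py .045
python3 - <<'E'
from h import *
import cv2
p=grab_frame("scene");cv2.imwrite("pics/s1.png",p["frame"])
t=cv2.imread("pics/top0.png");g=cv2.cvtColor(t,cv2.COLOR_BGR2HSV)
m=((g[...,1]<70)&(g[...,2]<130)).astype("uint8");m[:70]=0;m[210:]=0;m[:,:90]=0;m[:,200:]=0
c=max(cv2.findContours(m,0,2)[0],key=cv2.contourArea);r=cv2.minAreaRect(c);print(r)
pp={**grab_frame("top")}
b=cv2.boxPoints(r);w=[at(pp,(u/512,v/384),.03)[:2] for u,v in b]
for i in range(4):
    d=w[(i+1)%4]-w[i];print(np.linalg.norm(d),np.degrees(np.arctan2(d[1],d[0])))
E
```

```text
t 0.7 tool-frame shift [-0.4787 -0.2523  0.1863] y angle 75.63 j [ 1.2   0.36  1.51  0.    1.27 -0.12] F [ 0.2 -0.2 -0.7] T [ 0.03  0.01 -0.04]
((144.80001831054688, 134.89999389648438), (46.0629997253418, 111.80339050292969), 26.56505012512207)
0.2009484228336504 -22.521322087820767
0.08459110311631067 -115.73470315895155
0.19987125798623276 156.6842049888244
0.08176803894886234 64.92349472912365validation failed for argument at $[0]...
validation failed for argument at $[0]...
```

```bash
python3 -m pendant '[{"claw":-1,"x":-0.048,"y":-0.025,"z":0,"twist":0},{"claw":-1,"x":-0.048,"y":-0.025,"z":0,"twist":0},{"claw":-1,"x":-0.048,"y":-0.025,"z":0,"twist":0},{"claw":-1,"x":-0.048,"y":-0.025,"z":0,"twist":0},{"claw":-1,"x":-0.048,"y":-0.025,"z":0,"twist":0}]' 40
python3 off.py .045
```

```text
time: 1.42
eef_pos: [0.3516, 0.3994, 0.2315]
tcp_rot: [0.0, 0.125, 0.992, 0.0]
force: [0.6, 1.0, -0.1]
gripper_width: 1.005
gripper_force: 0.0
t 1.425 tool-frame shift [-0.2371 -0.1266  0.1866] y angle 75.64 j [ 0.72  0.26  1.66 -0.    1.22 -0.6 ] F [ 0.6  1.  -0.1] T [ 0.04 -0.04 -0.01]
```

```bash
python3 -m pendant '[{"claw":-1,"x":-0.048,"y":-0.025,"z":0,"twist":0},{"claw":-1,"x":-0.048,"y":-0.025,"z":0,"twist":0},{"claw":-1,"x":-0.048,"y":-0.025,"z":0.02,"twist":0},{"claw":-1,"x":-0.048,"y":-0.025,"z":0.02,"twist":0},{"claw":-1,"x":-0.045,"y":-0.027,"z":0.03,"twist":0.14}]'
python3 off.py .045
```

```text
time: 2.05
eef_pos: [0.5509, 0.2176, 0.1616]
tcp_rot: [0.001, 0.196, 0.981, 0.001]
force: [0.4, 0.9, -0.1]
gripper_width: 1.003
gripper_force: 0.0
t 2.05 tool-frame shift [ 0.0012 -0.0002  0.1166] y angle 67.42 j [ 0.26  0.42  1.61  0.    1.11 -0.92] F [ 0.4  0.9 -0.1] T [ 0.02 -0.02 -0.02]
```

```bash
python3 -m pendant '[{"claw":-1,"x":0.001,"y":0,"z":0.05,"twist":0},{"claw":-1,"x":0,"y":0,"z":0.04,"twist":0},{"claw":-1,"x":0,"y":0,"z":0.027,"twist":0},{"claw":0.2,"x":0,"y":0,"z":0,"twist":0}]'
python3 off.py .045
python3 - <<'E'
from h import *
p=grab_frame("top");q=grab_frame("scene")
a=p["frame"][90:220,60:220];b=q["frame"][100:260,270:430]
cv2.imwrite("pics/s2.png",np.hstack([cv2.resize(a,(400,325)),cv2.resize(b,(400,400))[:325]]))
E
```

```text
time: 2.55
eef_pos: [0.5457, 0.2185, 0.0423]
tcp_rot: [-0.002, 0.194, 0.981, -0.001]
force: [0.3, 1.4, -0.3]
gripper_width: 0.815
gripper_force: 0.0
t 2.55 tool-frame shift [-0.0041  0.0012 -0.0027] y angle 67.6 j [ 0.26  0.57  1.71 -0.    0.87 -0.92] F [ 0.3  1.4 -0.3] T [ 0.03 -0.02  0.05]
```

View pics/s2.png

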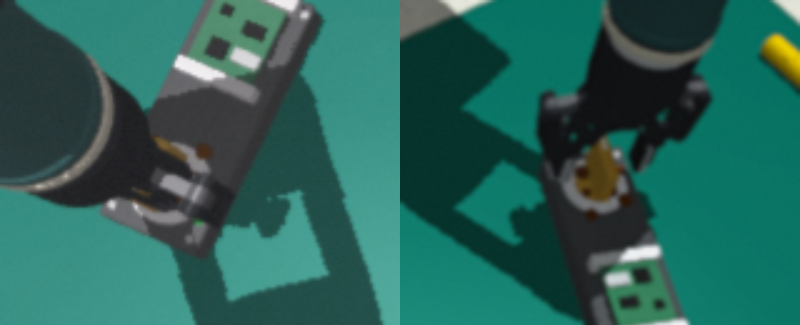

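The fingers straddle the brass wing, the knob being at about (160,180) in the left part and (600,175) in the right. I'll correct the small offset and close.

```bash
python3 -m pendant '[{"claw":0.2,"x":-0.004,"y":0.001,"z":-0.003,"twist":0},{"claw":1,"x":0,"y":0,"z":0,"twist":0},{"claw":1,"x":0,"y":0,"z":0,"twist":0},{"claw":1,"x":0,"y":0,"z":0,"twist":0},{"claw":1,"x":0,"y":0,"z":0,"twist":0}]' 60
python3 off.py .045
```

```text
time: 3.28
eef_pos: [0.553, 0.2177, 0.0491]
tcp_rot: [0.002, 0.194, 0.981, -0.0]
force: [-0.2, -5.3, 7.4]
gripper_width: 0.127
gripper_force: 59.3
t 3.275 tool-frame shift [ 0.0029 -0.0009  0.0041] y angle 67.66 j [ 0.26  0.56  1.7  -0.    0.88 -0.92] F [-0.2 -5.3  7.4] T [-0.88  0.05  0.09]
```

```bash
python3 -m pendant '[{"claw":1,"x":0,"y":0,"z":0,"twist":-0.1},{"claw":1,"x":0,"y":0,"z":0,"twist":-0.1},{"claw":1,"x":0,"y":0,"z":0,"twist":-0.08},{"claw":1,"x":0,"y":0,"z":0,"twist":0}]'
python3 off.py .045
```

```text
time: 3.78
eef_pos: [0.5531, 0.2182, 0.0491]
tcp_rot: [0.002, 0.055, 0.999, -0.0]
force: [-0.6, -2.4, 8.5]
gripper_width: 0.127
gripper_force: 59.2
t 3.775 tool-frame shift [ 0.003  -0.0005  0.0041] y angle 83.74 j [ 0.26  0.56  1.7  -0.    0.88 -1.2 ] F [-0.6 -2.4  8.5] T [-0.51  0.04  0.15]
```

```bash
python3 -m pendant '[{"claw":1,"x":0,"y":0,"z":0,"twist":0.14},{"claw":1,"x":0,"y":0,"z":0,"twist":0.14},{"claw":1,"x":0,"y":0,"z":0,"twist":0.14},{"claw":1,"x":0,"y":0,"z":0,"twist":0.14},{"claw":1,"x":0,"y":0,"z":0,"twist":0}]'
python3 off.py .045
python3 - <<'E'
from h import *
p=grab_frame("top");q=grab_frame("scene")
a=p["frame"][90:220,60:220];b=q["frame"][100:260,270:430]
cv2.imwrite("pics/s3.png",np.hstack([cv2.resize(a,(400,325)),cv2.resize(b,(400,400))[:325]]))
E
```

```text
time: 4.4
eef_pos: [0.5527, 0.2172, 0.0491]
tcp_rot: [0.001, 0.33, 0.944, -0.0]
force: [-1.3, -7.3, 10.1]
gripper_width: 0.127
gripper_force: 59.4
t 4.4 tool-frame shift [ 0.0026 -0.0011  0.0041] y angle 51.5 j [ 0.26  0.56  1.7  -0.    0.88 -0.64] F [-1.3 -7.3 10.1] T [-1.15  0.14 -0.15]
```

View pics/s3.png

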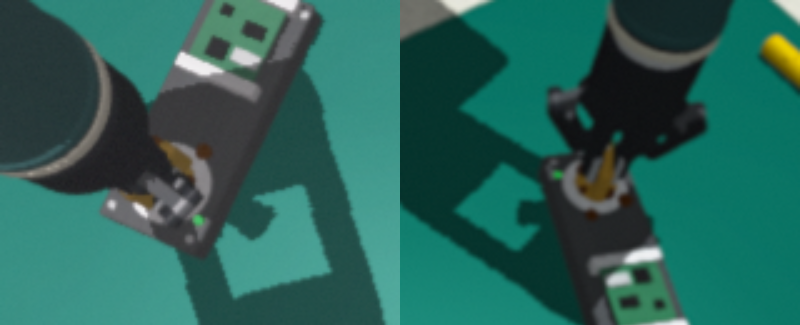

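The wing, between the fingers at about (605,175) on the right, follows the gripper. I'll go on with the swings.

```bash
python3 -m pendant '[{"claw":1,"x":0,"y":0,"z":0,"twist":-0.14},{"claw":1,"x":0,"y":0,"z":0,"twist":-0.14},{"claw":1,"x":0,"y":0,"z":0,"twist":-0.14},{"claw":1,"x":0,"y":0,"z":0,"twist":-0.14},{"claw":1,"x":0,"y":0,"z":0,"twist":0}]'
python3 off.py .045
python3 -m pendant '[{"claw":1,"x":0,"y":0,"z":0,"twist":0.14},{"claw":1,"x":0,"y":0,"z":0,"twist":0.14},{"claw":1,"x":0,"y":0,"z":0,"twist":0.14},{"claw":1,"x":0,"y":0,"z":0,"twist":0.14},{"claw":1,"x":0,"y":0,"z":0,"twist":0}]' >/dev/null
python3 off.py .045
python3 -m pendant '[{"claw":1,"x":0,"y":0,"z":0,"twist":-0.14},{"claw":1,"x":0,"y":0,"z":0,"twist":-0.14},{"claw":1,"x":0,"y":0,"z":0,"twist":-0.14},{"claw":1,"x":0,"y":0,"z":0,"twist":-0.14},{"claw":1,"x":0,"y":0,"z":0,"twist":0}]'
python3 off.py .045
```

```text
time: 5.12
eef_pos: [0.5531, 0.2182, 0.0491]
tcp_rot: [0.002, 0.054, 0.999, -0.0]
force: [0.3, -3.7, 9.0]
gripper_width: 0.128
gripper_force: 59.2
t 5.125 tool-frame shift [ 0.003  -0.0005  0.0041] y angle 83.78 j [ 0.26  0.56  1.7  -0.    0.88 -1.2 ] F [ 0.3 -3.7  9. ] T [-0.46  0.    0.18]
t 5.75 tool-frame shift [ 0.0026 -0.0011  0.0041] y angle 51.51 j [ 0.26  0.56  1.7  -0.    0.88 -0.64] F [ 0.2 -6.5  9.1] T [-1.2   0.09 -0.13]
time: 6.38
eef_pos: [0.5531, 0.2182, 0.0491]
tcp_rot: [0.002, 0.054, 0.999, -0.0]
force: [-0.5, -3.4, 8.0]
gripper_width: 0.131
gripper_force: 59.2
t 6.375 tool-frame shift [ 0.003  -0.0005  0.0041] y angle 83.77 j [ 0.26  0.56  1.7  -0.    0.88 -1.2 ] F [-0.5 -3.4  8. ] T [-0.49 -0.02  0.11]
```

```bash
python3 -m pendant '[{"claw":1,"x":0,"y":0,"z":0,"twist":0.14},{"claw":1,"x":0,"y":0,"z":0,"twist":0.14},{"claw":1,"x":0,"y":0,"z":0,"twist":0.14},{"claw":1,"x":0,"y":0,"z":0,"twist":0.14},{"claw":1,"x":0,"y":0,"z":0,"twist":0}]' >/dev/null
python3 off.py .045
python3 -m pendant '[{"claw":1,"x":0,"y":0,"z":0,"twist":-0.14},{"claw":1,"x":0,"y":0,"z":0,"twist":-0.14},{"claw":1,"x":0,"y":0,"z":0,"twist":-0.14},{"claw":1,"x":0,"y":0,"z":0,"twist":-0.14},{"claw":1,"x":0,"y":0,"z":0,"twist":0}]' >/dev/null
python3 off.py .045
python3 -m pendant '[{"claw":1,"x":0,"y":0,"z":0,"twist":-0.08},{"claw":1,"x":0,"y":0,"z":0,"twist":-0.04},{"claw":1,"x":0,"y":0,"z":0,"twist":0}]'
python3 off.py .045
```

```text
t 7.0 tool-frame shift [ 0.0025 -0.001   0.0041] y angle 51.51 j [ 0.26  0.56  1.7  -0.    0.88 -0.64] F [-0.5 -7.1  9.6] T [-1.18  0.09 -0.12]
t 7.625 tool-frame shift [ 0.003  -0.0005  0.0041] y angle 83.77 j [ 0.26  0.56  1.7  -0.    0.88 -1.2 ] F [-0.8 -2.5  8.2] T [-0.46  0.01  0.06]
time: 8.0
eef_pos: [0.5531, 0.2184, 0.0491]
tcp_rot: [0.002, -0.005, 1.0, 0.0]
force: [-0.2, -0.9, 8.3]
gripper_width: 0.129
gripper_force: 59.1
t 8.0 tool-frame shift [ 0.0031 -0.0004  0.0041] y angle 90.58 j [ 0.26  0.56  1.7  -0.    0.88 -1.32] F [-0.2 -0.9  8.3] T [-0.32  0.06  0.14]
```

It is free: 0.40 rad with no extra torque. I'll turn it to the stop.

```bash
python3 -m pendant '[{"claw":1,"x":0,"y":0,"z":0,"twist":-0.16},{"claw":1,"x":0,"y":0,"z":0,"twist":-0.16},{"claw":1,"x":0,"y":0,"z":0,"twist":-0.16},{"claw":1,"x":0,"y":0,"z":0,"twist":-0.16},{"claw":1,"x":0,"y":0,"z":0,"twist":0}]' >/dev/null
python3 off.py .045
python3 -m pendant '[{"claw":1,"x":0,"y":0,"z":0,"twist":-0.04},{"claw":1,"x":0,"y":0,"z":0,"twist":0}]' >/dev/null
python3 off.py .045
python3 -m pendant '[{"claw":1,"x":0,"y":0,"z":0,"twist":-0.04},{"claw":1,"x":0,"y":0,"z":0,"twist":0}]' >/dev/null
python3 off.py .045
```

```text
t 8.625 tool-frame shift [0.003  0.0005 0.0041] y angle 127.29 j [ 0.26  0.56  1.7   0.    0.88 -1.96] F [-1.   1.9  7.8] T [0.4  0.3  0.13]
t 8.875 tool-frame shift [0.003  0.0005 0.0041] y angle 129.5 j [ 0.26  0.56  1.7   0.    0.88 -2.  ] F [-1.3  2.2  8.2] T [0.46 0.29 0.14]
t 9.125 tool-frame shift [0.003  0.0006 0.0041] y angle 131.67 j [ 0.26  0.56  1.7   0.    0.88 -2.04] F [-1.3  2.3  7.7] T [ 0.37  0.26 -0.76]
```

The torque jumped to -0.76 N m, so the stop is reached. I'll release and rise.

```bash
python3 -m pendant '[{"claw":1,"x":0,"y":0,"z":0,"twist":-0.02},{"claw":1,"x":0,"y":0,"z":0,"twist":0}]' 
python3 off.py .045
python3 -m pendant '[{"claw":-0.3,"x":0,"y":0,"z":0,"twist":0},{"claw":-0.3,"x":0,"y":0,"z":0,"twist":0},{"claw":-0.3,"x":0,"y":0,"z":0,"twist":0}]'
python3 -m pendant '[{"claw":-0.3,"x":0,"y":0,"z":-0.03,"twist":0},{"claw":-0.3,"x":0,"y":0,"z":-0.05,"twist":0},{"claw":-0.3,"x":0,"y":0,"z":-0.05,"twist":0},{"claw":-0.3,"x":0,"y":0,"z":-0.05,"twist":0},{"claw":-0.3,"x":0,"y":0,"z":0,"twist":0}]'
python3 - <<'E'
from h import *
p=grab_frame("top");q=grab_frame("scene")
a=p["frame"][90:220,60:220];b=q["frame"][100:260,270:430]
cv2.imwrite("pics/s4.png",np.hstack([cv2.resize(a,(400,325)),cv2.resize(b,(400,400))[:325]]))
E
```

```text
time: 9.38
eef_pos: [0.5527, 0.2196, 0.0491]
tcp_rot: [0.002, -0.364, 0.931, 0.001]
force: [-2.6, 2.3, 8.5]
gripper_width: 0.131
gripper_force: 69.5
t 9.375 tool-frame shift [0.0031 0.0007 0.0041] y angle 132.74 j [ 0.26  0.56  1.7   0.    0.88 -2.06] F [-2.6  2.3  8.5] T [ 0.34  0.28 -1.24]
time: 9.75
eef_pos: [0.5515, 0.2183, 0.0472]
tcp_rot: [-0.0, -0.366, 0.931, -0.0]
force: [0.1, 0.7, 0.5]
gripper_width: 0.652
gripper_force: 0.0
time: 10.38
eef_pos: [0.5545, 0.2193, 0.2319]
tcp_rot: [0.004, -0.366, 0.931, -0.001]
force: [1.8, 0.1, -0.5]
gripper_width: 0.65
gripper_force: 0.0
```

View pics/s4.png

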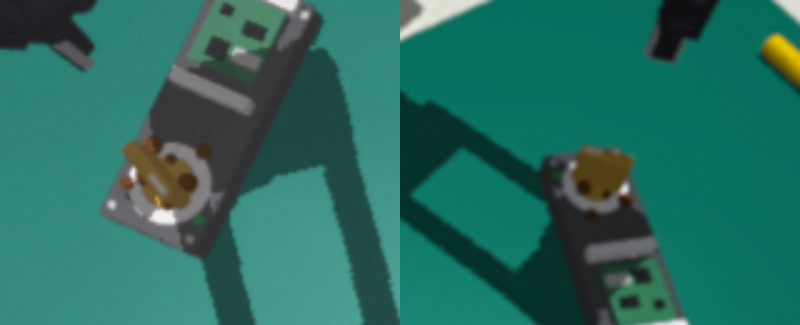

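The wing has turned to run from (127,148) to (185,203), its marked end towards the green dot at (200,220). The stop torque confirms that it is fully open, and the gripper is clear, so I'll hand in.

```bash
python3 -c "
from h import *
print(close_job())"
```

```text
the job is handed in; nothing more can be done
None
```

I rocked the brass knob free in 7 swings, turned it anticlockwise to its open stop (torque jumped to about 1.2 N m there), let go and handed the job in at about 10.5 s; the arm stayed clear of the silver knob and the jar.

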